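Lock the carving blank down with the T-toggle

ROBOT

A 6-joint arm with a two-finger parallel gripper is mounted at the origin on the work surface. World frame = base frame: x ahead of the robot, y to its left, z up, the work surface at z = 0. Lengths are in m, angles in degrees, forces in N, time in s.
With the tool pointing down it reaches from about 0.25 to 0.8 m from the base axis. Payload 3.9 kg.
Tool frame: the origin (TCP) lies midway between the tips of the shut fingers; the grasp point (between the pads) lies 19 mm behind it (tcp_to_grasp is the distance from the TCP to the grasp point, in m); z points along the fingers, y is the line along which they close (so a half turn about z gives the same grasp; the last joint's range is limited). The gripper opens to 85 mm and grips with 20 to 120 N. Pads are 22 mm wide; open, the fingers measure 114 mm over their backs; the gripper's body (76 mm by 85 mm) begins 54 mm behind the grasp point. The pads swing forward as they close: fully open they stand 13 mm farther back than shut.
Start: joints at [64.171, 14.897, -7.913, 67.191, 0, 90], TCP at [0.229, 0.473, 0.231] pointing down, gripper open.
Joint ranges: [-159.42, 159.42], [-47.68, 98.78], [-73.54, 78.23], [-108.79, 121.32], [-90, 84.71], [-180, 180]. Speed limits (degrees/s): [147.25, 147.25, 180, 180, 180, 180].

INTERFACE

Orientations are given as a 3x3 rotation matrix whose columns are the frame's x, y, z axes.
In Python, from station import read_state, get_image, calibration, finish_job, tcp_to_grasp gives the robot as it stands. The module is installed in compiled form; this text tells all that it offers.
- The arm moves only by the shell command python3 -m jog 'ROWS'. ROWS is JSON, a list of rows, each a list of 5 numbers: the shift along the world's x, y, z normalised to -1 to 1, where 1 is 15 cm, then the turn about the world's z normalised to -1 to 1, where 1 is 2 pi rad, then the finger opening in mm, from 0 to 85.4. In form: [[x, y, z, yaw, fingers], ...]. A call has exactly 5 rows; each row is the pose to reach, as a shift and turn from the pose commanded when the call began, turning the shorter way round; what a row does not reach only later rows make up. A row lasts 1/8 s, in which the tool goes at most 62.5 mm and 10.7 degrees, less where a joint would pass 70% of its speed; a pose out of reach is approached as far as the arm can. A call with a number of a shift or a turn outside -1 to 1 is refused whole. A call with a gripper value outside its range is refused whole. The fingers move at their own pace and stop on an object; the grip force is fixed at half the most. Time passes only in rows, so rows that repeat a pose let the fingers close, or fill a call up. It gives the time, the measured TCP pose, the force, the opening and the grip force at its end, in the units of the state.
- read_state(): the state, without advancing time (a new reading comes with each control period).
- get_image(name): name is "side" or "top"; returns (picture, depth): 400x640x3 uint8, red, green, blue; 400x640 float32, m along the optical axis (not along the pixel's ray), 0 where there is no reading.
- calibration(name): a dict with "fx", "fy", "cx", "cy" (pixels), "dist" ([k1, k2, p1, p2, k3] as OpenCV has them; the pictures are not rectified), "eye" and "rotation" of the camera in the world. Camera axes: x right, y down, z forward; pixel columns grow to the right and rows downward; lengths in m; the calibration is good to about 2 mm. A picture is of the moment at which its call begins. calibration takes no time and is no camera call.
- finish_job(): hands the job in; it is judged then, once.
The state is a dict: "clock": time; "qpos": joint angles; "qd": joint speeds; "joint_efforts": joint torques, N m; "eef_pos": TCP position; "ee_rot": TCP orientation; "wrist_force": force on the tool from outside, world axes, zero at the start; "torque": the same for the moment, N m; "finger_gap": opening from 0.0 (shut) to 1.0 (fully open); "grip_force": force on a finger pad.
Only numpy, scipy, OpenCV 4.12 (cv2) and the standard library are available. Lean on these libraries where they do the work, as an engineer would, in place of code of your own. Each camera call takes 0.05 s, during which the arm holds its last target. There are 200 camera calls.

TASK

Take the red-handled T-toggle out of its wooden rack and pass its crossbar down through the presser's window and the narrow slot in the brass plate underneath. Push it down against the spring until the crossbar is below the brass plate, turn it a quarter turn either way, and let go so that it stays locked upright across the slot and keeps the blue presser down on the blank. Leave the print block, the club and the jar where they are.

Things in the scene. Friction and masses are not known exactly. Their poses are not given: they have to be found in the camera images.
- toggle: Loose steel T-toggle, red flat handle, 0.14-0.26 kg, upright, 88 mm tall. Origin: centre of its underside (foot); z up, x along crossbar and handle (same either way round). From the foot up: crossbar 40 (x) by 12 (y) mm, z 0 to 10; round shaft, diameter 12, z 10 to 38; round collar, diameter 44, z 38 to 46; handle from z 46 to 88.
- toggle_handle (a point): Middle of the toggle's red handle, 67 mm above the foot: handle 60 mm (x) by 14 mm (y), 42 mm high. Grip it from above across the 14 mm, fingertips above the collar, with some 40 N so that it does not slip or tilt.
- rack: Fixed dark wooden rack, 90 mm (x) by 70 mm (y), top at 60 mm. Origin: centre of its underside. An open pocket 46 mm (x) by 18 mm (y) in its middle holds the toggle, whose collar rests on the rack's top (foot at 22 mm height); it lifts straight out.
- stand: Fixed wooden carving stand. Origin on the table under the window's centre; z up. Base 180 mm (x) by y -53 to 127 mm, 20 mm thick; white-topped blank on it at y 42 to 122, x -70 to 70, top at 68 mm. Round the origin a hollow well, floor at 20 mm, inside 100 (x) by 60 (y) mm, gives the crossbar room to turn; the brass slot plate covers it.
- brass_plate (a point): On the stand's z axis at the brass plate's top, 60 mm high, not the slot's centre. Plate 8 mm thick with one through slot 46 mm (x) by 17 mm (y), at y = 0, parallel to the stand's x. The plate was slid along x by an unmeasured amount: slot centre anywhere from -12 to +12 mm in x. See it through the window or feel for it: a miss stops the foot at 60 mm.
- window (a point): Centre of the window in the blue presser plate, at its top (92 mm high when up); moves with it. Presser 140 (x) by 66 (y) mm, 10 thick, with a nose over the blank. Window 74 (x) by 22 (y) mm: the crossbar passes, the collar does not; the collar meets the raised presser at foot height 54 mm.
- presser (a joint): Travel of the blue presser in m: 0 up, growing downwards, 0.018 end stop (foot at 36 mm). Spring: the collar pushes with about 5 N at first, 11 N at the stop. The toggle can turn only with its foot below 42 mm. Turned and released it is lifted until the crossbar bears on the brass plate from below: foot 42 mm, joint 0.012.
- print_block: Bystander: loose wooden printing block, 110 by 80 by 30 mm with a bar handle on top. Origin: centre of its underside. Leave it alone.
- club: Bystander: loose dark wooden carver's club, 200 mm long, 36 mm thick, lying along its x. Origin: on its underside near the middle. Leave it alone.
- jar: Bystander: loose amber jar, 60 mm in diameter, 90 mm tall. Origin: centre of its underside. Leave it alone.
Mind the look-alikes: they are no part of the job. There is more than one size of the toggle; the job needs the largest.

How it is judged:
By the outcome, as a careful person would: the job done as asked, in the order asked, and still so for the second after the job is handed in, with the robot touching nothing.
It also fails if it takes over 61 s, if anything falls off the work surface, if the arm or the gripper's body presses on something with over 40 N, if the wrist force passes 120 N, or if a joint passes its speed limit or range.

## Working session

There is one attempt and no reset: what is moved stays moved. The work goes in short steps, Python scripts to look and compute and a shell command to move; the robot and the scene stay as the last step left them, time stands still between calls to the robot, and variables do not carry over. Pictures are saved under pics/ and viewed, at most 10 in all, crops included, and the job is handed in when it is done.

```bash
mkdir -p pics; cat > h.py <<'E'
import numpy as np, cv2
from station import *
def cast(name,u,v,z):
    c=calibration(name);K=np.array([[c['fx'],0,c['cx']],[0,c['fy'],c['cy']],[0,0,1]])
    p=cv2.undistortPoints(np.array([[[u,v]]],float),K,np.array(c['dist']))[0,0]
    R=np.array(c['rotation']);e=np.array(c['eye']);d=R@np.array([p[0],p[1],1.])
    return e+d*(z-e[2])/d[2]
def proj(name,P):
    c=calibration(name);K=np.array([[c['fx'],0,c['cx']],[0,c['fy'],c['cy']],[0,0,1]])
    R=np.array(c['rotation']);e=np.array(c['eye'])
    P=(np.array(P,float).reshape(-1,3)-e)@R
    return cv2.projectPoints(P,np.zeros(3),np.zeros(3),K,np.array(c['dist']))[0][:,0]
E
python3 - <<'E'
from h import *
np.set_printoptions(precision=3,suppress=True)
for n in('top','side'):
    a,d=get_image(n);np.savez('i_'+n,a=a,d=d);cv2.imwrite(f'pics/{n}0.png',a[...,::-1]);c=calibration(n);print(n,c['eye'],c['rotation'],c['fx'])
s=read_state();print(s['clock'],s['eef_pos'],s['ee_rot'],s['wrist_force'],s['finger_gap'],tcp_to_grasp)
E
```

```text
top [0.52  0.001 1.121] [[-0.01  -0.996  0.084]
 [-1.     0.009 -0.018]
 [ 0.017 -0.085 -0.996]] 511.9985258293555
side [ 0.292 -0.52   0.423] [[ 0.836 -0.286  0.468]
 [-0.548 -0.407  0.731]
 [-0.019 -0.868 -0.497]] 371.50221980321334
0.1 [0.228 0.472 0.231] [[-0.9    0.436 -0.001]
 [ 0.436  0.9   -0.002]
 [-0.    -0.002 -1.   ]] [ 0.644 -0.961 -0.556] 0.9988427165501957 0.0187
```

View pics/top0.png

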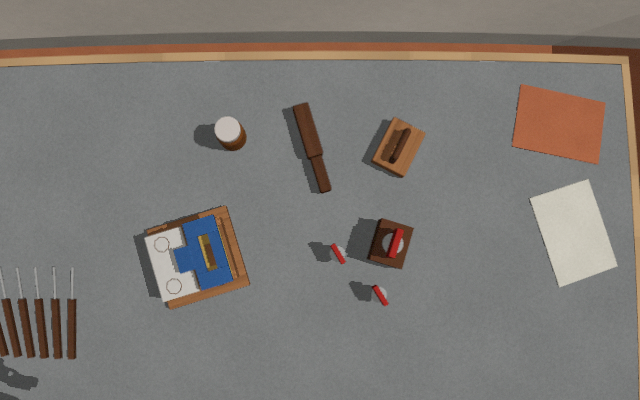

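View pics/side0.png

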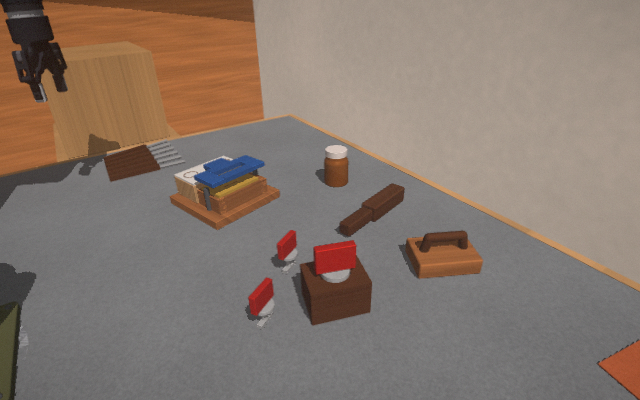

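The top view shows three red handles: (396,243) in the dark rack, and two small loose ones at (338,254) and (380,295). The rack one is the largest and the only one racked, so it fits the description. The window with brass is at about (208,252). Next I confirm with a crop and measure.

```bash
cat > m.py <<'E'
from h import *
np.set_printoptions(precision=4,suppress=True)
def rect(name,m,z,off=(0,0)):
    cs,_=cv2.findContours(m.astype(np.uint8),cv2.RETR_EXTERNAL,cv2.CHAIN_APPROX_NONE)
    c=max(cs,key=cv2.contourArea)[:,0]
    P=np.array([cast(name,u,v,z)[:2] for u,v in c])
    (x,y),wh,a=cv2.minAreaRect((P*1000).astype(np.float32))
    b=cv2.boxPoints(((x,y),wh,a));e=[b[1]-b[0],b[2]-b[1]];l=max(e,key=np.linalg.norm)
    return np.array([x,y]),wh,np.degrees(np.arctan2(l[1],l[0])),c.mean(0)
E
python3 - <<'E'
from m import *
f=np.load('i_top.npz');a=f['a'];d=f['d'];hsv=cv2.cvtColor(a,cv2.COLOR_RGB2HSV)
H,S,V=[hsv[...,i].astype(int) for i in range(3)]
red=((H<6)|(H>174))&(S>190)&(V>90)
box=np.zeros_like(red);box[215:270,370:420]=1
m=red&box
print('V in red',np.percentile(V[m],[5,25,50,75,95]))
for t in(90,150,180): print('handle V>',t,rect('top',m&(V>t),.110))
blue=(H>100)&(H<125)&(S>120)
bx=np.zeros_like(red);bx[205:300,165:240]=1
blue&=bx.astype(bool)
print('presser',rect('top',blue,.092))
fill=np.zeros(red.shape,np.uint8);cs,hi=cv2.findContours(blue.astype(np.uint8),cv2.RETR_CCOMP,cv2.CHAIN_APPROX_NONE)
for i,c in enumerate(cs):
    if hi[0][i][3]>=0 and cv2.contourArea(c)>30:
        cv2.drawContours(fill,[c],-1,1,-1); print('hole',cv2.boundingRect(c))
fill=fill.astype(bool)&~blue
print('window',rect('top',fill,.092))
white=(S<40)&(V>180);wb=np.zeros_like(red);wb[205:310,135:215]=1
print('blank',rect('top',white&wb.astype(bool),.068))
A=cv2.resize(a[225:280,175:240],None,fx=9,fy=9,interpolation=cv2.INTER_CUBIC)[:, :]
B=cv2.resize(a[215:310,320:425],None,fx=5,fy=5,interpolation=cv2.INTER_CUBIC)
cv2.imwrite('pics/win.png',A[...,::-1]);cv2.imwrite('pics/tog.png',B[...,::-1])
E
```

```text
V in red [114.4 152.  161.  164.  167.2]
handle V> 90 (array([ 532.3132, -171.651 ]), (13.106039047241211, 59.09459686279297), np.float32(-17.594017), array([395.4242, 242.6667]))
handle V> 150 (array([ 532.2048, -172.7651]), (9.744120597839355, 57.13252258300781), np.float32(-18.98834), array([395.9839, 242.9516]))Traceback (most recent call last):
  File "<stdin>", line 8, in <module>
  File "m.py", line 5, in rect
    c=max(cs,key=cv2.contourArea)[:,0]
      ~~~^^^^^^^^^^^^^^^^^^^^^^^^
ValueError: max() iterable argument is empty
```

```bash
python3 - <<'E'
from m import *
f=np.load('i_top.npz');a=f['a'];hsv=cv2.cvtColor(a,cv2.COLOR_RGB2HSV)
H,S,V=[hsv[...,i].astype(int) for i in range(3)]
blue=(H>100)&(H<125)&(S>120)
bx=np.zeros_like(blue);bx[205:300,165:240]=1
blue&=bx
print('presser',rect('top',blue,.092))
fill=np.zeros(blue.shape,np.uint8);cs,hi=cv2.findContours(blue.astype(np.uint8),cv2.RETR_CCOMP,cv2.CHAIN_APPROX_NONE)
for i,c in enumerate(cs):
    if hi[0][i][3]>=0 and cv2.contourArea(c)>30:
        cv2.drawContours(fill,[c],-1,1,-1); print('hole',cv2.boundingRect(c))
fill=fill.astype(bool)&~blue
print('window',rect('top',fill,.092))
print(np.c_[np.argwhere(fill)[:,::-1],H[fill],S[fill],V[fill]][::8])
A=cv2.resize(a[225:280,175:240],None,fx=9,fy=9,interpolation=cv2.INTER_CUBIC)
B=cv2.resize(a[215:310,320:425],None,fx=5,fy=5,interpolation=cv2.INTER_CUBIC)
cv2.imwrite('pics/win.png',A[...,::-1]);cv2.imwrite('pics/tog.png',B[...,::-1])
E
```

```text
presser (array([513.5559, 219.2514]), (138.54031372070312, 97.6978759765625), np.float32(16.879776), array([202.7926, 253.2719]))
hole (196, 232, 23, 41)
window (array([517.6891, 203.9623]), (75.00210571289062, 22.04030990600586), np.float32(16.784859), array([207.0568, 252.0227]))
[[206 233 107  86  80]
 [201 235  21  94  76]
 [198 236  21  89 103]
 [206 236  21 150 107]
 [202 237  20 159 106]
 [199 238  21 146 169]
 [207 238  21 147 109]
 [204 239  21 148 107]
 [200 240  22 142 172]
 [208 240  21 158 110]
 [205 241  20 163 108]
 [202 242  20 147 139]
 [199 243 107  19  96]
 [207 243  21 153 102]
 [205 244  19 158  92]
 [202 245  21 145 171]
 [210 245 139  38  74]
 [207 246  12 161  84]
 [204 247  19 158 124]
 [201 248  19 110 144]
 [209 248  12 145  93]
 [206 249  14 141  87]
 [203 250  22 144 174]
 [211 250  12 138  89]
 [208 251  14 154  86]
 [205 252  21 150 136]
 [202 253 111  18  97]
 [210 253  11 143  91]
 [207 254  16 149  89]
 [204 255  21 146 173]
 [212 255  14 155  92]
 [209 256  12 138  96]
 [206 257  21 148 138]
 [214 257 132  31  82]
 [211 258  14 157  96]
 [208 259  20 163  91]
 [205 260  21 127 161]
 [213 260  14 149  94]
 [210 261  12 140  93]
 [207 262  21 151 149]
 [215 262  10  87  88]
 [212 263  13 151  91]
 [208 264  21 143 175]
 [216 264 120   9  81]
 [213 265  18 157 104]
 [210 266  20 151 105]
 [206 267 110  40  95]
 [214 267  20 168 111]
 [211 268  20 157 112]
 [208 269  20 109 103]
 [207 270 108 105  95]]
```

View pics/win.png

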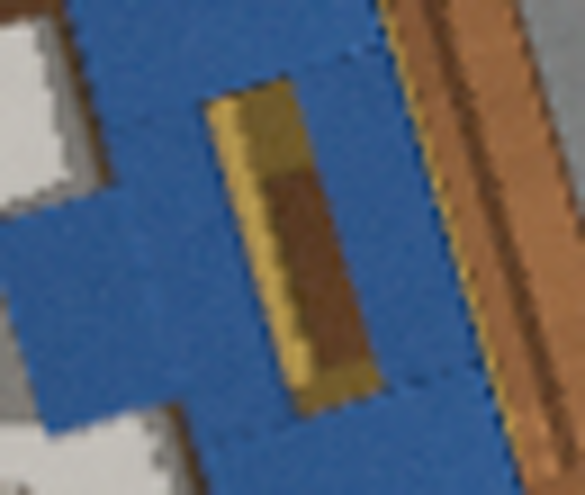

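View pics/tog.png

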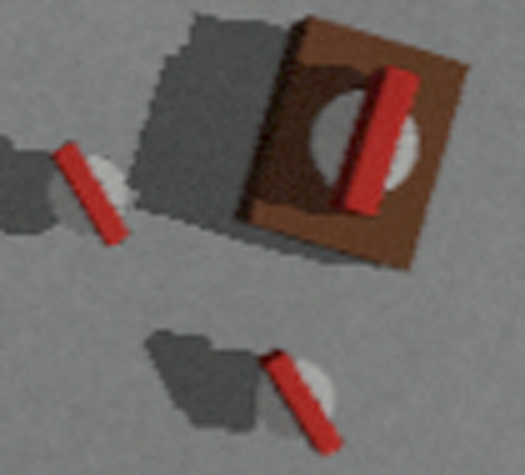

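The enlarged crop confirms it: the rack's toggle is clearly bigger than the two loose ones. Brass and a dark slot are visible through the window, with the slot ends near rows 244 and 265. Now the slot offset and the first move.

```bash
python3 - <<'E'
from m import *
f=np.load('i_top.npz');a=f['a'];d=f['d'];hsv=cv2.cvtColor(a,cv2.COLOR_RGB2HSV)
H,S,V=[hsv[...,i].astype(int) for i in range(3)]
br=np.zeros(H.shape,bool);s=np.s_[238:271,198:217];br[s]=((H<18)&(S>115))[s]
n,l,st,_=cv2.connectedComponentsWithStats(br.astype(np.uint8));k=1+np.argmax(st[1:,4]);print(st[k])
P=np.array([cast('top',u,v,.06)[:2] for v,u in np.argwhere(l==k)])
t=np.radians(16.8);ex=np.array([np.cos(t),np.sin(t)]);ey=np.array([-ex[1],ex[0]])
q=(P-[.5177,.2040]);x=q@ex*1000;y=q@ey*1000
print('slot x',np.percentile(x,[0,2,98,100]),'y',np.percentile(y,[0,2,98,100]))
for u,v in((206.5,243.9),(212.3,264.8)): print((cast('top',u,v,.06)[:2]-[.5177,.204])@np.c_[ex,ey]*1000)
E
python3 -m jog '[[0.2,-0.3,0,0,50],[0.5,-0.6,0,0,50],[0.8,-1,0,0.02,50],[1,-1,0,0.02,50],[1,-1,0,0.02,50]]'
```

```text
[205 243  11  23 122]
slot x [-28.1728 -26.6142  17.3495  18.3584] y [-3.4837 -3.2434  7.432   7.9067]
[18.1139  2.5149]
[-26.7389   3.3064]
clock: 0.72
eef_pos: [0.3808, 0.3214, 0.2309]
ee_rot: [[-0.946, 0.324, 0.0], [0.324, 0.946, -0.0], [-0.0, 0.0, -1.0]]
wrist_force: [-0.1, -0.3, 0.1]
finger_gap: 0.588
grip_force: 0.0
```

```bash
python3 -m jog '[[0.2,-0.4,0,0,50],[0.4,-0.8,0,0,50],[0.5,-1,0,0,50],[0.5,-1,0,0,50],[0.5,-1,0,0,50]]'
python3 -m jog '[[0.1,-0.4,0,0,50],[0.3,-0.8,0,0,50],[0.5,-1,0,0,50],[0.5,-1,0,0,50],[0.5,-1,0,0,50]]'
python3 -m jog '[[0,-0.4,0,0,50],[0,-0.8,0,0,50],[0,-1,0,0,50],[0,-1,0,0,50],[0,-1,0,0,50]]'; python3 -c "
from station import *;print(read_state()['qpos'])"
```

```text
clock: 1.35
eef_pos: [0.453, 0.1732, 0.231]
ee_rot: [[-0.948, 0.319, -0.001], [0.319, 0.948, 0.0], [0.001, -0.0, -1.0]]
wrist_force: [0.2, 1.4, 0.4]
finger_gap: 0.584
grip_force: 0.0
clock: 1.98
eef_pos: [0.5279, 0.0241, 0.2309]
ee_rot: [[-0.948, 0.318, -0.002], [0.318, 0.948, 0.001], [0.002, 0.0, -1.0]]
wrist_force: [-0.3, 0.8, -0.4]
finger_gap: 0.584
grip_force: 0.0
clock: 2.6
eef_pos: [0.5283, -0.1255, 0.2313]
ee_rot: [[-0.948, 0.317, -0.0], [0.317, 0.948, 0.001], [0.001, 0.001, -1.0]]
wrist_force: [-0.5, -0.4, 0.4]
finger_gap: 0.58
grip_force: 0.0
[-1.33926257e+01  1.66986828e+01 -5.37252621e+00  6.79672215e+01
  4.22225453e-02  5.11383271e+00]
```

```bash
python3 -m jog '[[0.027,-0.315,-0.1,0,50],[0.027,-0.315,-0.4,0,50],[0.027,-0.315,-0.7,0,50],[0.027,-0.315,-0.8,0,50],[0.027,-0.315,-0.8,0,50]]'
python3 -m jog '[[0,0,-0.13,0,50],[0,0,-0.253,0,50],[0,0,-0.253,0,50],[0,0,-0.253,0,50],[0,0,-0.253,0,30]]'
python3 -m jog '[[0,0,0,0,8],[0,0,0,0,8],[0,0,0,0,5],[0,0,0,0,5],[0,0,0,0,5]]'
```

```text
clock: 3.22
eef_pos: [0.5324, -0.1733, 0.111]
ee_rot: [[-0.948, 0.318, -0.002], [0.318, 0.948, 0.001], [0.002, 0.0, -1.0]]
wrist_force: [1.0, -0.3, -0.0]
finger_gap: 0.585
grip_force: 0.0
clock: 3.85
eef_pos: [0.5339, -0.175, 0.0748]
ee_rot: [[-0.948, 0.319, 0.003], [0.319, 0.948, -0.001], [-0.003, 0.0, -1.0]]
wrist_force: [-0.3, -0.3, -0.7]
finger_gap: 0.386
grip_force: 0.0
clock: 4.47
eef_pos: [0.5334, -0.1748, 0.0742]
ee_rot: [[-0.948, 0.319, 0.002], [0.319, 0.948, -0.0], [-0.002, 0.0, -1.0]]
wrist_force: [-1.7, 1.3, 5.7]
finger_gap: 0.151
grip_force: 59.4
```

```bash
python3 -m jog '[[0,0,0.1,0,5],[0,0,0.3,0,5],[0,0,0.6,0,5],[0,0,0.9,0,5],[0,0,0.9,0,5]]'
python3 -m jog '[[0,0.3,0,0.025,5],[0,0.7,0,0.05,5],[0,1,0,0.075,5],[0,1,0,0.097,5],[0,1,0,0.097,5]]'
python3 - <<'E'
from m import *
s=read_state();print(s['eef_pos'],s['finger_gap'],s['wrist_force'],s['torque'],np.array(s['ee_rot'])[:,0])
a,d=get_image('side');np.savez('i_s1',a=a,d=d);p=proj('side',s['eef_pos'])[0];print(p);u,v=p.astype(int)
u=min(max(u,70),570)
v0=max(v-70,0);cr=a[v0:v0+130,u-70:u+70];print(v0,u-70)
cv2.imwrite('pics/held.png',cv2.resize(cr,None,fx=4,fy=4,interpolation=cv2.INTER_CUBIC)[...,::-1])
E
```

```text
clock: 5.1
eef_pos: [0.5352, -0.1756, 0.2128]
ee_rot: [[-0.948, 0.32, 0.008], [0.32, 0.948, -0.003], [-0.008, -0.0, -1.0]]
wrist_force: [1.0, -0.2, -2.0]
finger_gap: 0.158
grip_force: 58.7
clock: 5.72
eef_pos: [0.5317, -0.0241, 0.2072]
ee_rot: [[-0.96, -0.28, -0.003], [-0.28, 0.96, -0.0], [0.002, 0.001, -1.0]]
wrist_force: [0.4, 0.5, -1.4]
finger_gap: 0.157
grip_force: 59.2
[ 0.5317 -0.0241  0.2072] 0.15652957224109385 [ 0.3527  0.502  -1.3818] [-0.0034  0.0304 -0.0092] [-0.96   -0.2801  0.0025]
[280.8707 148.4114]
78 210
```

View pics/held.png

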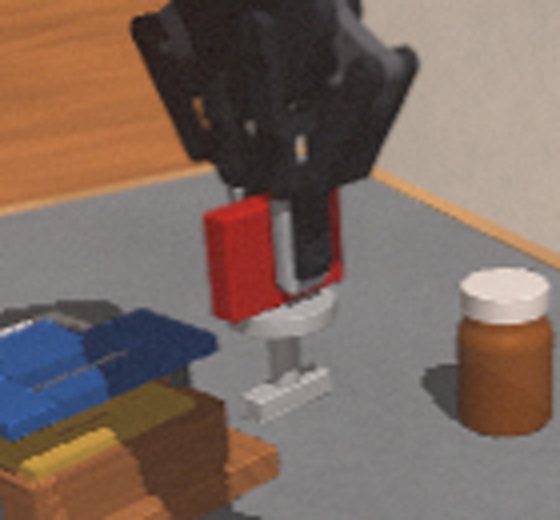

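The toggle is held upright with its crossbar clear. Crossbar bottom corners in full-image pixels are about (271,179), (275,182.5) and (292,174).

```bash
python3 - <<'E'
from m import *
s=read_state();p=np.array(s['eef_pos']);R=np.array(s['ee_rot']);ex=-R[:,0];ey=R[:,1]
f=np.load('i_s1.npz');z=p[2]-.052
for u,v in((270.8,178.8),(275,182.7),(292.2,174)):
    q=cast('side',u,v,z)-p; print('bar',q@ex*1000,q@ey*1000)
# collar mask-free check: handle corners bottom-left, top-left (z +46, +88)
for (cu,cv_,h) in((233,320,46),(218,312,46),(205,210,88),(233,222,88),(343,272,46)):
    q=cast('side',210+cu/4-.5,78+cv_/4-.5,z+h/1000)-p; print('hdl',h,q@ex*1000,q@ey*1000)
for x in(-20,20):
    for y in(-6,6): print(x,y,proj('side',p+ex*x/1000+ey*y/1000-[0,0,.052])[0])
E
```

```text
bar -14.466048403067227 14.707154993196173
bar -19.840456730493422 -1.1401932167135522
bar 20.223961691888004 -0.04673813363798164
hdl 46 -28.40534543044592 0.3831959302842756
hdl 46 -26.67718374851048 10.959566068479432
hdl 88 -29.092074518323653 9.527641556452943
hdl 88 -31.753702288209535 -8.96121401044007
hdl 46 33.35860838931346 2.210583357202171
-20 -6 [277.0694 183.555 ]
-20 6 [271.9592 181.4434]
20 -6 [294.7067 175.0131]
20 6 [289.6091 173.0836]
```

```bash
python3 -m jog '[[-0.05,0.3,0,0.0014,5],[-0.1,0.7,0,0.0014,5],[-0.118,1,0,0.0014,5],[-0.118,1,0,0.0014,5],[-0.118,1,0,0.0014,5]]'
python3 -m jog '[[0,0.3,0,0,5],[0,0.51,0,0,5],[0,0.51,0,0,5],[0,0.51,0,0,5],[0,0.51,0,0,5]]'
python3 -m jog '[[0,0,-0.15,0,5],[0,0,-0.3,0,5],[0,0,-0.3,0,5],[0,0,-0.3,0,5],[0,0,-0.3,0,5]]'
python3 - <<'E'
from m import *
s=read_state();p=np.array(s['eef_pos']);print(p,np.array(s['ee_rot'])[:,0])
a,_=get_image('side');np.savez('i_s2',a=a);u,v=proj('side',p-[0,0,.03])[0].astype(int);print(u-55,v-45)
A=cv2.resize(a[v-45:v+55,u-55:u+75],None,fx=5,fy=5,interpolation=cv2.INTER_CUBIC)
cv2.imwrite('pics/over.png',A[...,::-1])
E
```

```text
clock: 6.4
eef_pos: [0.5149, 0.1244, 0.2079]
ee_rot: [[-0.958, -0.287, -0.001], [-0.287, 0.958, -0.001], [0.001, -0.001, -1.0]]
wrist_force: [0.3, -0.3, -2.0]
finger_gap: 0.157
grip_force: 59.7
clock: 7.02
eef_pos: [0.5151, 0.2002, 0.2083]
ee_rot: [[-0.958, -0.287, -0.0], [-0.287, 0.958, -0.001], [0.001, -0.0, -1.0]]
wrist_force: [0.1, -0.5, -2.9]
finger_gap: 0.158
grip_force: 59.9
clock: 7.65
eef_pos: [0.516, 0.2019, 0.1646]
ee_rot: [[-0.957, -0.289, 0.002], [-0.289, 0.957, 0.001], [-0.002, 0.0, -1.0]]
wrist_force: [-0.1, 0.7, -1.4]
finger_gap: 0.157
grip_force: 59.8
[0.516  0.2019 0.1646] [-0.9574 -0.2886 -0.0022]
172 105
```

View pics/over.png

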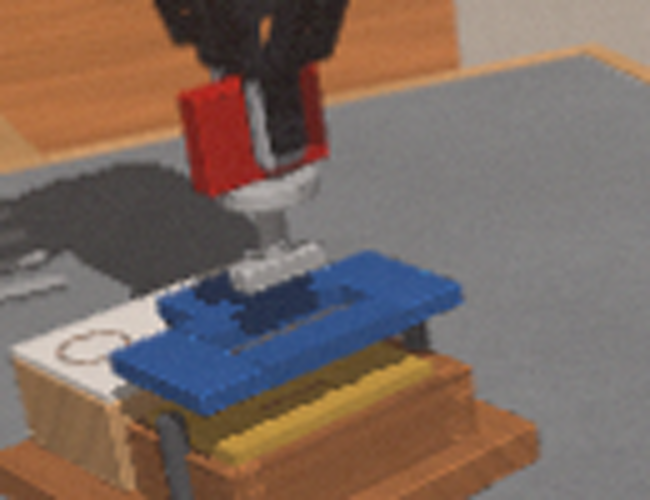

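```bash
python3 - <<'E'
from m import *
t=np.radians(16.8);E=np.array([[np.cos(t),-np.sin(t)],[np.sin(t),np.cos(t)]])
P=lambda cu,cv,z:(cast('side',172+cu/5-.4,105+cv/5-.4,z)[:2]-[.5177,.204])@E*1000
print('win front L,R',P(232,352,.092),P(368,293,.092))
print('presser corners',P(112,355,.092),P(205,402,.092),P(462,287,.092),P(372,250,.092))
print('bar L,R, leftmost',P(245,293,.1126),P(327,259,.1126),P(231,280,.1126))
s=read_state();p=np.array(s['eef_pos']);print((p[:2]-[.5177,.204])@E*1000)
E
```

```text
win front L,R [-37.4099  -7.1859] [36.8723 -5.378 ]
presser corners [-70.3895  31.1781] [-71.8957 -36.8232] [ 66.861  -33.9879] [70.1801 32.1156]
bar L,R, leftmost [-23.5021  -2.499 ] [20.7905 -1.1128] [-18.8211  13.7315]
[-2.3713 -1.4325]
```

```bash
python3 -m jog '[[-0.02,0,0,0,5],[-0.02,0,-0.1,0,5],[-0.02,0,-0.2,0,5],[-0.02,0,-0.3,0,5],[-0.02,0,-0.3,0,5]]'
python3 -m jog '[[0,0,-0.01,0,5],[0,0,-0.02,0,5],[0,0,-0.03,0,5],[0,0,-0.04,0,5],[0,0,-0.04,0,5]]'
```

```text
clock: 8.32
eef_pos: [0.5105, 0.2012, 0.1162]
ee_rot: [[-0.957, -0.289, -0.004], [-0.289, 0.957, -0.002], [0.004, -0.0, -1.0]]
wrist_force: [-1.0, -0.3, -1.0]
finger_gap: 0.158
grip_force: 59.8
clock: 8.95
eef_pos: [0.512, 0.2018, 0.1123]
ee_rot: [[-0.957, -0.289, -0.0], [-0.289, 0.957, -0.0], [0.0, 0.0, -1.0]]
wrist_force: [-0.5, 0.3, -2.1]
finger_gap: 0.155
grip_force: 59.8
```

```bash
python3 -m jog '[[0,0,-0.01,0,5],[0,0,-0.02,0,5],[0,0,-0.025,0,5],[0,0,-0.025,0,5],[0,0,-0.025,0,5]]'
```

```text
clock: 9.57
eef_pos: [0.5122, 0.2018, 0.1086]
ee_rot: [[-0.957, -0.289, 0.0], [-0.289, 0.957, 0.0], [-0.0, 0.0, -1.0]]
wrist_force: [-0.4, 0.8, -3.8]
finger_gap: 0.159
grip_force: 59.8
```

```bash
python3 -c "
from station import *
s=read_state();print(s['wrist_force'],s['torque'],s['eef_pos'])"
```

```text
[-0.36756947  0.78933519 -3.84429559] [ 0.01079048 -0.11463128  0.00619212] [0.51216203 0.2018291  0.10859592]
```

```bash
python3 -m jog '[[0,0,-0.015,0,5],[0,0,-0.03,0,5],[0,0,-0.045,0,5],[0,0,-0.06,0,5],[0,0,-0.06,0,5]]'
```

```text
clock: 10.2
eef_pos: [0.5122, 0.2019, 0.0999]
ee_rot: [[-0.957, -0.289, 0.0], [-0.289, 0.957, 0.0], [-0.001, 0.0, -1.0]]
wrist_force: [-2.0, -0.6, 4.8]
finger_gap: 0.155
grip_force: 60.9
```

```bash
python3 -m jog '[[0,0,-0.02,0,5],[0,0,-0.04,0,5],[0,0,-0.055,0,5],[0,0,-0.066,0,5],[0,0,-0.066,0,5]]'
```

```text
clock: 10.82
eef_pos: [0.5122, 0.2019, 0.0905]
ee_rot: [[-0.957, -0.289, 0.001], [-0.289, 0.957, 0.0], [-0.001, 0.0, -1.0]]
wrist_force: [-3.1, -1.2, 9.4]
finger_gap: 0.154
grip_force: 61.5
```

```bash
python3 -m jog '[[0,0,-0.005,0.02,5],[0,0,-0.005,0.04,5],[0,0,-0.005,0.06,5],[0,0,-0.005,0.08,5],[0,0,-0.005,0.08,5]]'; python3 -c "
from station import *
s=read_state();print(s['torque'])"
```

```text
clock: 11.45
eef_pos: [0.5133, 0.2025, 0.0902]
ee_rot: [[-0.699, -0.715, 0.003], [-0.715, 0.699, 0.002], [-0.003, -0.001, -1.0]]
wrist_force: [-1.2, -0.0, 7.8]
finger_gap: 0.158
grip_force: 61.5
[-0.00860242  0.25987644  0.12835673]
```

```bash
python3 -m jog '[[0,0,0,0.025,5],[0,0,0,0.05,5],[0,0,0,0.075,5],[0,0,0,0.1,5],[0,0,0,0.1,5]]'
python3 -m jog '[[0,0,0,0.025,5],[0,0,0,0.05,5],[0,0,0,0.07,5],[0,0,0,0.07,5],[0,0,0,0.07,5]]'; python3 -c "
from station import *
s=read_state();print(s['torque'])"
```

```text
clock: 12.08
eef_pos: [0.5109, 0.2029, 0.0897]
ee_rot: [[-0.145, -0.989, -0.002], [-0.989, 0.145, 0.003], [-0.002, 0.002, -1.0]]
wrist_force: [-3.9, 2.1, 9.6]
finger_gap: 0.156
grip_force: 61.6
clock: 12.7
eef_pos: [0.5091, 0.2026, 0.0892]
ee_rot: [[0.29, -0.957, -0.005], [-0.957, -0.29, 0.002], [-0.004, 0.004, -1.0]]
wrist_force: [-6.7, 2.2, 9.7]
finger_gap: 0.155
grip_force: 61.6
[ 0.40934861  1.58411805 -0.07551429]
```

```bash
python3 -m jog '[[0,0,0.01,0,5],[0,0,0.02,0,5],[0,0,0.025,0,5],[0,0,0.025,0,5],[0,0,0.025,0,5]]'; python3 - <<'E'
from m import *
s=read_state();print(s['torque'])
a,_=get_image('side');u,v=proj('side',np.array(s['eef_pos'])-[0,0,.02])[0].astype(int)
cv2.imwrite('pics/turned.png',cv2.resize(a[v-50:v+50,u-65:u+65],None,fx=5,fy=5,interpolation=cv2.INTER_CUBIC)[...,::-1])
E
```

```text
clock: 13.32
eef_pos: [0.5091, 0.2026, 0.0924]
ee_rot: [[0.29, -0.957, -0.006], [-0.957, -0.29, 0.002], [-0.004, 0.005, -1.0]]
wrist_force: [-6.5, 2.2, 7.3]
finger_gap: 0.156
grip_force: 61.1
[ 0.4787  1.4133 -0.0445]
```

View pics/turned.png

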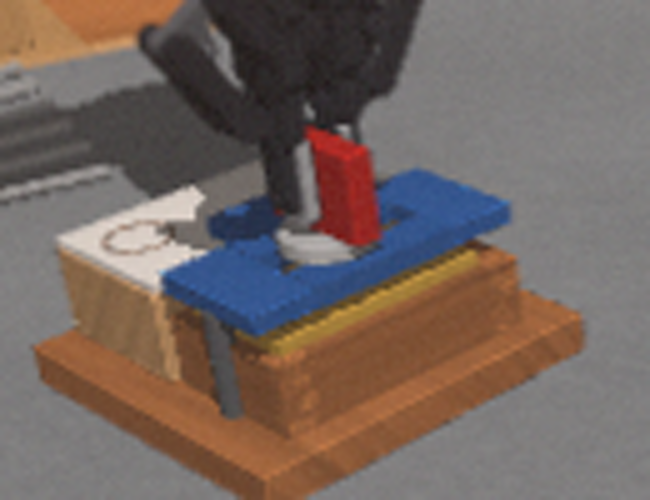

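The picture shows the presser down and the handle turned across it. I ease up onto the catch, then open.

```bash
python3 -m jog '[[0,0,0.005,0,5],[0,0,0.01,0,5],[0,0,0.01,0,5],[0,0,0.01,0,5],[0,0,0.01,0,5]]'
python3 -m jog '[[0,0,0,0,15],[0,0,0,0,20],[0,0,0,0,30],[0,0,0,0,40],[0,0,0,0,40]]'
```

```text
clock: 14.0
eef_pos: [0.5091, 0.2026, 0.0938]
ee_rot: [[0.29, -0.957, -0.006], [-0.957, -0.29, 0.002], [-0.004, 0.005, -1.0]]
wrist_force: [-6.6, 1.8, 5.9]
finger_gap: 0.157
grip_force: 61.0
clock: 14.62
eef_pos: [0.5125, 0.2017, 0.0942]
ee_rot: [[0.289, -0.957, 0.001], [-0.957, -0.289, 0.0], [0.0, -0.001, -1.0]]
wrist_force: [-0.2, 0.3, 0.7]
finger_gap: 0.468
grip_force: 0.0
```

Released; now straight up and clear, then check.

```bash
python3 -m jog '[[0,0,0.1,0,40],[0,0,0.3,0,40],[0,0,0.6,0,40],[0,0,1,0,40],[0,0,1,0,40]]'
python3 -m jog '[[0,-0.3,0,0,40],[0,-0.7,0,0,40],[0,-1,0,0,40],[0,-1,0,0,40],[0,-1,0,0,40]]'
python3 -m jog '[[-0.3,-0.3,0,0,40],[-0.7,-0.3,0,0,40],[-1,-0.3,0,0,40],[-1,-0.3,0,0,40],[-1,-0.3,0,0,40]]'
python3 - <<'E'
from m import *
a,_=get_image('side');b,_=get_image('top')
A=cv2.resize(a[120:240,160:300],(560,480),interpolation=cv2.INTER_CUBIC)
B=cv2.resize(b[200:310,135:250],(240,230),interpolation=cv2.INTER_CUBIC)
C=np.zeros((480,800,3),np.uint8);C[:,:560]=A;C[:230,560:]=B;C[240:390,560:]=cv2.resize(b,(240,150))
cv2.imwrite('pics/done.png',C[...,::-1])
hsv=cv2.cvtColor(b,cv2.COLOR_RGB2HSV);H,S,V=[hsv[...,i].astype(int) for i in range(3)]
m=np.zeros(H.shape,bool);w=np.s_[215:290,170:245];m[w]=(((H<6)|(H>174))&(S>190)&(V>90))[w]
print(rect('top',m,.130))
E
```

```text
clock: 15.25
eef_pos: [0.5154, 0.2031, 0.2508]
ee_rot: [[0.289, -0.957, 0.011], [-0.957, -0.289, 0.004], [-0.001, -0.012, -1.0]]
wrist_force: [1.1, -0.6, -1.0]
finger_gap: 0.472
grip_force: 0.0
clock: 15.88
eef_pos: [0.512, 0.052, 0.2443]
ee_rot: [[0.289, -0.957, 0.0], [-0.957, -0.289, 0.001], [-0.001, -0.0, -1.0]]
wrist_force: [0.1, 0.4, 0.5]
finger_gap: 0.465
grip_force: 0.0
clock: 16.5
eef_pos: [0.3631, 0.0076, 0.2447]
ee_rot: [[0.291, -0.957, 0.002], [-0.957, -0.291, 0.0], [0.0, -0.002, -1.0]]
wrist_force: [0.0, -0.2, 0.1]
finger_gap: 0.471
grip_force: 0.0
(array([512.0479, 196.4342]), (12.224542617797852, 63.082462310791016), np.float32(-72.02217), array([207.0143, 254.9143]))
```

View pics/done.png

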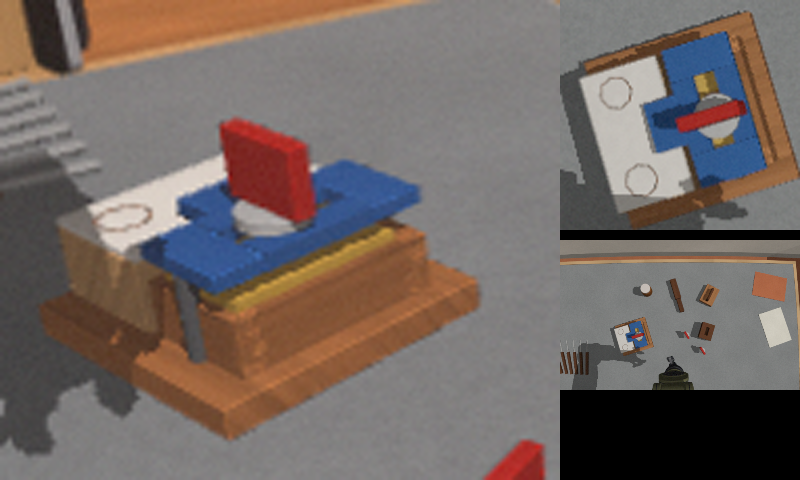

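The handle stands upright across the slot, the presser is held down with its nose on the blank, and the bystanders haven't moved. Handing in.

```bash
python3 -c "
from station import *
print(finish_job())"
```

```text
the job is handed in; nothing more can be done
None
```

The job is handed in at about 17 s on the robot's clock: the large toggle was released locked a quarter turn across the slot, upright and holding the presser down on the blank, the bystanders were left alone, and no verdict came back.

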